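# Switch on the glass-cutting bench

## Task

Start up the glass-cutting bench: with a fingertip, switch on the extraction fan first, then the coolant pump, and the cutting lathe last, pressing down the raised near half of each machine's rocker switch until the rocker has tipped right over and stays there. Press lightly, do not push the mushroom stop button beside the lathe's switch, and leave the glass, tools and other loose things where they stand.

Things in the scene. Friction and masses are not known exactly. Their poses are not given: they have to be found in the camera images.
- fan: extraction fan: snail-shaped aluminium housing, 220 mm tall, with motor and a white corrugated hose over the back of the table. It begins 85 mm behind a grey switch box, 100 x 90 mm, lid 70 mm above the table, with the rocker in mid-lid. Fixed. Origin on the table under the rocker's pivot; x to the back of the machine, y left, z up.
- pump: coolant unit: ribbed grey water tank 300 x 174 mm, lid 140 mm above the table, rocker at the front of the lid; 120 mm behind it an upright pump motor 115 mm tall, 85 mm behind and 55 mm left a filler cap 16 mm tall. Fixed. Origin on the table under the rocker's pivot; x to the back of the machine, y left, z up.
- lathe: glass-cutting lathe: blue bed and motor (245 mm tall; hose over it to 295 mm), grey wheel 150 mm across; both begin 100 mm behind a grey switch box, 100 x 135 mm, lid 85 mm above the table, with the rocker and, 62 mm left of it (+y), the mushroom stop button. Fixed. Origin on the table under the rocker's pivot; x to the back of the machine, y left, z up.
- fan_spot (a point): spot to press on the fan's rocker: on top of its near, raised half, 13 mm from the pivot towards the machine's -x, 82 mm above the table while off; it moves with the rocker and goes down about 4 mm. The half reaches 21 mm out from the pivot
- fan_switch (a joint): angle of the fan's rocker, rad: 0 to 0.03 off, 0.32 fully over (on). Black, 44 x 24 mm, long way on machine x; grey frame 58 x 37 mm, 5 mm above the lid. Off: far half level, 3 mm above the rim; near half (-x, small white mark) slopes up to 7 mm more. On: near half level. Stays as left; 2 to 3 N tips it; pushed harder, it sinks in its rubber gasket: 6 N/mm from 4 N, 3 mm at most
- pump_spot (a point): spot to press on the coolant unit's rocker: on top of its near, raised half, 13 mm from the pivot towards the machine's -x, 152 mm above the table while off; it moves with the rocker and goes down about 4 mm. The half reaches 21 mm out from the pivot
- pump_switch (a joint): angle of the coolant unit's rocker, rad: 0 to 0.03 off, 0.32 fully over (on). Black, 44 x 24 mm, long way on machine x; grey frame 58 x 37 mm, 5 mm above the lid. Off: far half level, 3 mm above the rim; near half (-x, small white mark) slopes up to 7 mm more. On: near half level. Stays as left; 2 to 3 N tips it; pushed harder, it sinks in its rubber gasket: 6 N/mm from 4 N, 3 mm at most
- lathe_spot (a point): spot to press on the lathe's rocker: on top of its near, raised half, 13 mm from the pivot towards the machine's -x, 97 mm above the table while off; it moves with the rocker and goes down about 4 mm. The half reaches 21 mm out from the pivot
- lathe_switch (a joint): angle of the lathe's rocker, rad: 0 to 0.03 off, 0.32 fully over (on). Black, 44 x 24 mm, long way on machine x; grey frame 58 x 37 mm, 5 mm above the lid. Off: far half level, 3 mm above the rim; near half (-x, small white mark) slopes up to 7 mm more. On: near half level. Stays as left; 2 to 3 N tips it; pushed harder, it sinks in its rubber gasket: 6 N/mm from 4 N, 3 mm at most
- stop (a joint): travel of the mushroom stop button on the lathe's switch box, m: 0 out, 0.008 pressed in; head 40 mm across, its top 118 mm above the table; sprung, moves at about 2 N and above
- tumbler: cut-glass tumbler, 72 mm across, 90 mm tall. Loose, to be left alone. Origin at the centre of its underside, z up
- jar: screw-top jar, 68 mm across, 75 mm tall. Loose, to be left alone. Origin at the centre of its underside, z up
- vase: tall cut-glass vase, 112 mm across the mouth, 210 mm tall. Loose, to be left alone. Origin at the centre of its underside, z up
- bowl: cut-glass bowl, 150 mm across, 70 mm tall. Loose, to be left alone. Origin at the centre of its underside, z up
- rest: elbow rest: a 90 x 180 mm wooden board with a brown leather pad, 60 mm tall. Loose, to be left alone. Origin at the centre of its underside, z up
- muffs: pair of ear defenders lying flat, about 180 x 145 mm, 60 mm tall. Loose, to be left alone. Origin at the centre of its underside, z up
- spanner: spanner, 170 mm long, lying flat. Loose, to be left alone. Origin at the centre of its underside
- wheel: spare cutting wheel lying flat, 100 mm across, 12 mm thick (18 mm at the hub). Loose, to be left alone. Origin at the centre of its underside, z up

How it is judged:
On the way, in this order (a step that is already met when the one before it is completed fails the run):
1. the extraction fan is switched on (rocker past 0.24 rad) (value of joint fan_switch above 0.24 rad), for 0.1 s.
2. the coolant pump is switched on (rocker past 0.24 rad) (value of joint pump_switch above 0.24 rad), for 0.1 s.
3. the cutting lathe is switched on (rocker past 0.24 rad) (value of joint lathe_switch above 0.24 rad), for 0.1 s.
At the end, for the whole second after the job is handed in: all three rockers are tipped over to on (past 0.24 of 0.32 rad) and stay there, and the stop button is out (pressed in by less than 3 mm) (value of joint each of fan_switch, pump_switch, lathe_switch above 0.24 rad and value of joint stop below 0.003 m); the robot touches nothing.
It fails at once if the fingers push harder than 20 N, or the arm or gripper body leans with over 5 N, on the fan (contact force between the fingers and fan above 20 N or contact force between the arm and fan above 5 N).
It fails at once if the fingers push harder than 20 N, or the arm or gripper body leans with over 5 N, on the coolant unit (contact force between the fingers and pump above 20 N or contact force between the arm and pump above 5 N).
It fails at once if the fingers push harder than 20 N, or the arm or gripper body leans with over 5 N, on the lathe (contact force between the fingers and lathe above 20 N or contact force between the arm and lathe above 5 N).
It fails at once if the stop button is pressed in by more than 3 mm (value of joint stop above 0.003 m).
It fails at once if a loose thing on the bench is moved or lifted by more than 15 mm (distance of any of tumbler, jar, vase, bowl, rest, muffs, spanner, wheel from where it was at the start of the episode above 0.015 m).
It also fails if it takes over 48 s, if anything falls off the work surface, if the arm or the gripper's body presses on something with over 40 N, if the wrist force passes 120 N, or if a joint passes its speed limit or range.

## Robot

A 7-joint arm with a two-finger parallel gripper is mounted at the origin on the work surface. World frame = base frame: x ahead of the robot, y to its left, z up, the work surface at z = 0. Lengths are in m, angles in rad, forces in N, time in s.
With the tool pointing down it reaches from about 0.425 to 0.925 m from the base axis. Payload 6.8 kg.
Tool frame: the origin (TCP) lies midway between the tips of the shut fingers; the grasp point (between the pads) lies 19 mm behind it (r.grip_depth is the distance from the TCP to the grasp point, in m); z points along the fingers, y is the line along which they close (so a half turn about z gives the same grasp; the last joint's range is limited). The gripper opens to 85 mm and grips with 20 to 120 N. Pads are 22 mm wide; open, the fingers measure 114 mm over their backs; the gripper's body (76 mm by 85 mm) begins 54 mm behind the grasp point. The pads swing forward as they close: fully open they stand 13 mm farther back than shut.
Start: joints at [1.072, 0.477, 0.022, 1.555, -0.011, 1.109, -0.083], TCP at [0.257, -0.624, 0.231] pointing down, gripper open.
Joint ranges: [-2.96, 2.96], [-0.34, 2.1], [-1.41, 1.46], [0.24, 2.44], [-1.37, 4.51], [0.17, 1.92], [-2.96, 2.96]. Speed limits (rad/s): [2.39, 2.39, 3.14, 3.14, 3.14, 3.14, 3.14].

## Interface

Orientations are given as a rotation vector (axis times angle).
In Python, from bench import telemetry, grab_frame, calibration, order, silhouettes, r gives the robot as it stands.
- The arm moves only by the tool apply_moves, never from a script. Its argument "moves" is a list of rows, each a list of 7 numbers: the turn, a rotation vector about the tool's x, y, z scaled (see below), then the shift along the tool's x, y, z scaled (see below), then the opening, from -1 (shut) to 1 (fully open). A call has exactly 8 rows; each row shifts and turns the commanded pose from where the row before left it, along the tool's axes as they then stand; what a row does not reach is not made up. The controller multiplies each number of a shift by 1000 mm and each number of a turn by 6 degrees. A row lasts 1/12 s, in which the tool goes at most 41.7 mm and 7.16 degrees, less where a joint would pass 70% of its speed; a pose out of reach is approached as far as the arm can. A call with a number of a shift or a turn outside -1 to 1 is refused whole. A call with a gripper value outside its range is refused whole. The fingers move at their own pace and stop on an object; "grip_force" is the grip in N (left out, the last holds). Time passes only in rows, so rows that do not move let the fingers close, or fill a call up. It gives the time, the measured TCP pose, the force, the opening and the grip force at its end, in the units of the state.
- telemetry.get_obs(): the state, without advancing time (a new reading comes with each control period).
- grab_frame(name): name is "side" or "top"; returns the picture (400x640x3 uint8, blue, green, red); there is no depth.
- calibration(name): a dict with "fx", "fy", "cx", "cy" (pixels), "world_from_camera" (4x4, takes a point from camera to world coordinates). Camera axes: x right, y down, z forward; pixel columns grow to the right and rows downward; lengths in m; the calibration is good to about 2 mm. A picture is of the moment at which its call begins. calibration takes no time and is no camera call.
- order.hand_in(): hands the job in; it is judged then, once.
Trained networks look in the newest picture that a camera, given by its name, has taken for a name from the list of things; names that differ only in an ending like _2 or _b are one class to them, and where a whole thing is asked for, a point or a joint stands for the part that bears it (a point fixed in the world has none). Each returns a list of dicts, best first, with "p" (0 to 1); they miss things now and then, are a little off and sometimes report something else, mostly with a low value. They report only what shows in the picture. A call takes as long as a camera call.
- silhouettes(thing, camera): "mask" (400x640 bool, what is visible of it) and "extent" ([centre column, centre row, width, height] in pixels, round what is visible of it).
The state is a dict: "clock": time; "joints": joint angles; "qvel": joint speeds; "tau": joint torques, N m; "tcp_pos": TCP position; "orientation": TCP orientation; "contact_force": force on the tool from outside, world axes, zero at the start; "moment": the same for the moment, N m; "grip_width": finger opening in m; "gripper_force": force on a finger pad.
Only numpy, scipy, OpenCV 4.12 (cv2) and the standard library are available. Lean on these libraries where they do the work, as an engineer would, in place of code of your own. Each camera call takes 0.05 s, during which the arm holds its last target. There are 200 camera calls.

## Working session

There is one attempt and no reset: what is moved stays moved. The work goes in short steps, Python scripts to look and compute and a tool call to move; the robot and the scene stay as the last step left them, time stands still between calls to the robot, and variables do not carry over. Pictures are saved under pics/ and viewed, at most 10 in all, crops included, and the job is handed in when it is done.

Besides the shell and the picture viewer there is one more tool, called after "Request:" as a command line: name --pt "numbers of a row" for each row, then --argument value for the rest. apply_moves: Moves the arm, as the interface text tells. Its arguments: {"type":"object","properties":{"moves":{"type":"array"},"grip_force":{"type":"number"}},"required":["moves"]}

```bash
mkdir -p pics; python3 - <<'E'
from bench import telemetry, grab_frame, calibration, silhouettes, r
import cv2,numpy as np
for c in("side","top"):
    cv2.imwrite(f"pics/{c}0.png",grab_frame(c))
    k=calibration(c);print(c,k["fx"],k["fy"],k["cx"],k["cy"]);print(np.round(k["world_from_camera"],4).tolist())
    for n in("fan_switch","pump_switch","lathe_switch","stop","fan_spot"):
        for d in silhouettes(n,c)[:4]: 
            m=d["mask"];ys,xs=np.nonzero(m);print(c,n,round(d["p"],2),np.round(d["extent"],1),m.sum(), xs.mean().round(1),ys.mean().round(1))
o=telemetry.get_obs();print({k:np.round(v,4).tolist() for k,v in o.items()})
E
```

```text
side 414.11140352075586 414.11140352075586 316.03769107427144 198.34109133180743
[[-0.9222, -0.2442, 0.2999, -0.0519], [-0.3866, 0.6029, -0.6978, 1.1244], [-0.0104, -0.7595, -0.6504, 1.1537], [0.0, 0.0, 0.0, 1.0]]
side lathe_switch 0.51 [239.4 258.9  15.5   6.4] 89 239.9 259.3
side stop 0.44 [323.7 153.6   4.2   7.5] 45 325.4 153.0
side stop 0.22 [320.  286.1  43.3  51.5] 1526 317.5 285.5
top 490.1225982834786 490.1225982834786 315.3369037848997 208.12251416337028
[[0.1274, -0.9653, 0.2278, 0.0921], [-0.9918, -0.1255, 0.0231, -0.021], [0.0063, -0.2289, -0.9734, 1.6077], [0.0, 0.0, 0.0, 1.0]]
top fan_switch 0.53 [214.6 163.1   2.6  10.9] 72 214.9 162.2
top pump_switch 0.51 [320.6 184.7   6.9  18.6] 122 320.5 185.9
top lathe_switch 0.64 [437.1 203.2   6.5  11.4] 80 435.8 200.9
top lathe_switch 0.56 [321.  186.4   9.4  12.7] 125 320.9 185.8
top stop 0.68 [214.9 162.1   8.1  18.9] 117 214.6 162.1
top fan_spot 0.66 [437.1 201.2   6.6  15.7] 105 435.7 200.3
{'clock': 0.6, 'joints': [1.0719, 0.477, 0.0224, 1.5554, -0.0115, 1.1093, -0.0831], 'qvel': [-0.0011, 0.0003, 0.0014, 0.0007, 0.0003, 0.0004, -0.0013], 'tau': [0.0002, -59.6005, 1.6061, -28.1419, 0.0126, 0.0019, -0.0], 'tcp_pos': [0.2571, -0.6241, 0.2313], 'orientation': [-3.0818, -0.6099, 0.0], 'contact_force': [-0.6055, 0.2829, 0.1519], 'moment': [-0.0321, -0.0446, 0.0079], 'gripper_force': 0.0, 'grip_width': 0.0855}
```

View pics/top0.png

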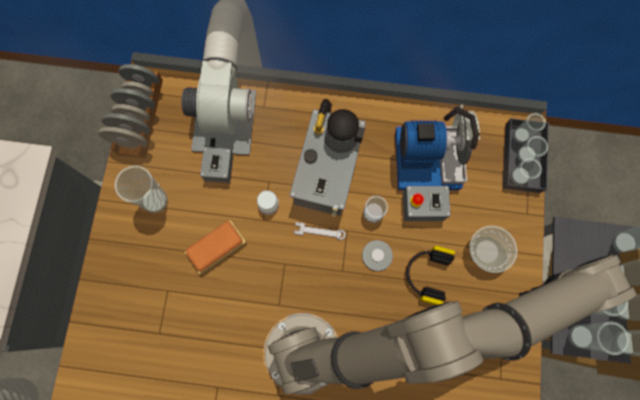

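View pics/side0.png

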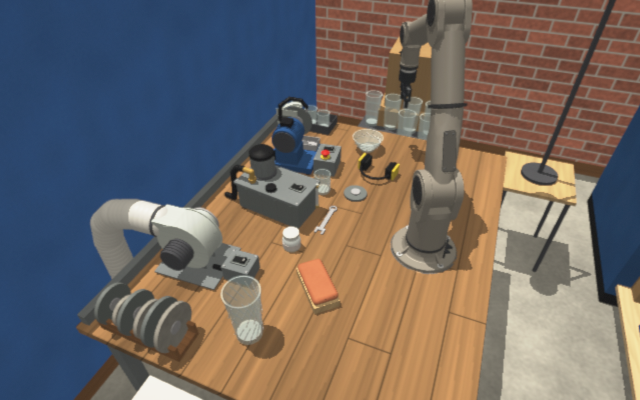

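The top view shows rockers at about fan (215,162), pump (320,186) and lathe (436,201), with the red stop at (417,199). In the side view the fan is at (240,259), the pump at about (298,187) and the stop at about (325,153). I'll enlarge crops to refine these.

```bash
python3 - <<'E'
import cv2,numpy as np
t=cv2.imread("pics/top0.png");s=cv2.imread("pics/side0.png")
def crop(im,u,v): return cv2.resize(im[v-18:v+19,u-18:u+19],(259,259),interpolation=cv2.INTER_CUBIC)
row=lambda im,L:np.hstack([crop(im,*p) for p in L])
cv2.imwrite("pics/crops.png",np.vstack([row(t,[(215,162),(320,186),(430,200)]),row(s,[(240,259),(298,187),(328,152)])]))
E
```

```text
(no output)
```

View pics/crops.png

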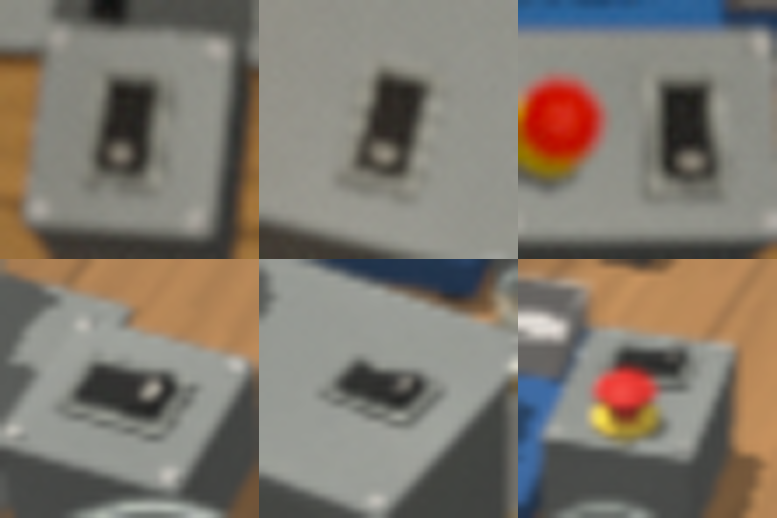

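The crops show the black rocker with its white mark at the near end, for all three in both views. The stop sits left of the lathe rocker. I'll triangulate these points.

```bash
cat >h.py <<'E'
from bench import calibration
import numpy as np,cv2
def ray(c,p):
    k=calibration(c);T=np.array(k["world_from_camera"]);d=T[:3,:3]@[(p[0]-k["cx"])/k["fx"],(p[1]-k["cy"])/k["fy"],1];return T[:3,3],d/np.linalg.norm(d)
def tri(a,b):
    A=np.zeros((3,3));y=np.zeros(3);R=[ray("top",a),ray("side",b)]
    for o,d in R:
        P=np.eye(3)-np.outer(d,d);A+=P;y+=P@o
    x=np.linalg.solve(A,y);return x,[np.linalg.norm((np.eye(3)-np.outer(d,d))@(x-o)) for o,d in R]
def plane(c,p,z):
    o,d=ray(c,p);return o+d*(z-o[2])/d[2]
E
python3 - <<'E'
from h import *
px=lambda o,c:(o[0]-18+(c[0]+.5)/7-.5,o[1]-18+(c[1]+.5)/7-.5)
D={"fan":((215,162),(240,259),[(127,128),(121,152)],[(126,130),(152,129)],.08),
"pump":((320,186),(298,187),[(133,121),(124,153)],[(124,128),(146,124)],.15),
"lathe":((430,200),(328,152),[(170,131),(172,160)],[(134,103),(163,104)],.095)}
for n,(t,s,T,S,z) in D.items():
    for q,dz,a,b in zip(("mid","mark"),(0,.004),T,S):
        a=px(t,a);b=px(s,b);x,e=tri(a,b);print(n,q,x.round(4),np.round(e,4),"top@z",plane("top",a,z+dz).round(4),"side@z",plane("side",b,z+dz).round(4))
    # axis direction from top ends
ends={"fan":[(132,80),(122,175)],"pump":[(143,75),(123,168)],"lathe":[(169,83),(172,178)]}
for n,E in ends.items():
    t,z=D[n][0],D[n][4];f=plane("top",px(t,E[0]),z);g=plane("top",px(t,E[1]),z+.006);d=f-g;print(n,"yaw",np.degrees(np.arctan2(d[1],d[0])).round(1),np.hypot(*d[:2]).round(4))
E
```

```text
fan mid [0.5629 0.3622 0.0768] [0.0006 0.0006] top@z [0.5613 0.3613 0.08  ] side@z [0.5618 0.3645 0.08  ]
fan mark [0.5485 0.3613 0.083 ] [0.0001 0.0001] top@z [0.5481 0.361  0.084 ] side@z [0.5481 0.362  0.084 ]
pump mid [0.5084 0.0066 0.1453] [0.0014 0.0014] top@z [0.5085 0.0068 0.15  ] side@z [0.5043 0.0119 0.15  ]
pump mark [0.4923 0.0089 0.1542] [0.0001 0.0001] top@z [0.4924 0.0089 0.154 ] side@z [0.4923 0.0087 0.154 ]
lathe mid [ 0.5217 -0.364   0.0906] [0.0006 0.0006] top@z [ 0.521  -0.3629  0.095 ] side@z [ 0.5187 -0.3578  0.095 ]
lathe mark [ 0.5046 -0.3655  0.094 ] [0.0032 0.0032] top@z [ 0.5065 -0.3639  0.099 ] side@z [ 0.4986 -0.3582  0.099 ]
fan yaw 5.9 0.0486
pump yaw -4.2 0.0452
lathe yaw 4.0 0.0461
```

Marks triangulate consistently: fan (.548, .361, .084), pump (.492, .009, .154), lathe (.506, -.364, ~.099). First move: lift, shut the fingers, align the yaw to about 6° and head left.

Request:
apply_moves --pt "0 0 0.91 0 0 -0.035 -1" --pt "0 0 0.91 0 0 -0.035 -1" --pt "0 0 0.91 0 0 -0.035 -1" --pt "0 0 0 0.02 -0.035 0 -1" --pt "0 0 0 0.02 -0.035 0 -1" --pt "0 0 0 0.02 -0.035 0 -1" --pt "0 0 0 0.02 -0.035 0 -1" --pt "0 0 0 0.02 -0.035 0 -1" --grip_force 20

```text
clock: 1.27
tcp_pos: [0.3387, -0.4378, 0.3365]
orientation: [3.137, 0.164, 0.001]
contact_force: [1.0, 0.3, 0.4]
grip_width: 0.0
gripper_force: 0.0
```

Request:
apply_moves --pt "0 0 0 0.02 -0.036 0 -1" --pt "0 0 0 0.02 -0.036 0 -1" --pt "0 0 0 0.02 -0.036 0 -1" --pt "0 0 0 0.02 -0.036 0 -1" --pt "0 0 0 0.02 -0.036 0 -1" --pt "0 0 0 0.02 -0.036 0 -1" --pt "0 0 0 0.02 -0.036 0 -1" --pt "0 0 0 0.02 -0.036 0 -1"

```text
clock: 1.93
tcp_pos: [0.4675, -0.1345, 0.3368]
orientation: [3.137, 0.164, 0.001]
contact_force: [1.2, 0.2, -0.0]
grip_width: 0.0
gripper_force: 0.0
```

Request:
apply_moves --pt "0 0 0 0.008 -0.038 0 -1" --pt "0 0 0 0.008 -0.038 0 -1" --pt "0 0 0 0.008 -0.038 0 -1" --pt "0 0 0 0.008 -0.038 0 -1" --pt "0 0 0 0.008 -0.038 0 -1" --pt "0 0 0 0.008 -0.038 0 -1" --pt "0 0 0 0.008 -0.038 0 -1" --pt "0 0 0 0.008 -0.038 0 -1"

```text
clock: 2.6
tcp_pos: [0.4989, 0.1744, 0.3367]
orientation: [3.137, 0.164, 0.001]
contact_force: [0.9, 0.0, 0.1]
grip_width: -0.0004
gripper_force: 0.0
```

Request:
apply_moves --pt "0 0 0 0.0085 -0.0226 0.025 -1" --pt "0 0 0 0.0085 -0.0226 0.025 -1" --pt "0 0 0 0.0085 -0.0226 0.025 -1" --pt "0 0 0 0.0085 -0.0226 0.025 -1" --pt "0 0 0 0.0085 -0.0226 0.025 -1" --pt "0 0 0 0.0085 -0.0226 0.025 -1" --pt "0 0 0 0.0085 -0.0226 0.025 -1" --pt "0 0 0 0.0085 -0.0226 0.025 -1"

```text
clock: 3.27
tcp_pos: [0.5481, 0.3605, 0.135]
orientation: [3.137, 0.164, 0.0]
contact_force: [-0.2, 0.7, 1.4]
grip_width: -0.0
gripper_force: 0.0
```

```bash
python3 - <<'E'
from bench import grab_frame, telemetry
import cv2,numpy as np
t=grab_frame("top");s=grab_frame("side")
f=lambda im,u,v:cv2.resize(im[v-40:v+40,u-40:u+40],(400,400),interpolation=cv2.INTER_CUBIC)
cv2.imwrite("pics/fan1.png",np.hstack([f(t,215,165),f(s,240,255)]))
o=telemetry.get_obs();print(o["tcp_pos"],o["contact_force"])
E
```

```text
[0.54483052 0.36224255 0.13150106] [-1.01183254 -0.42070549 -0.12686758]
```

View pics/fan1.png

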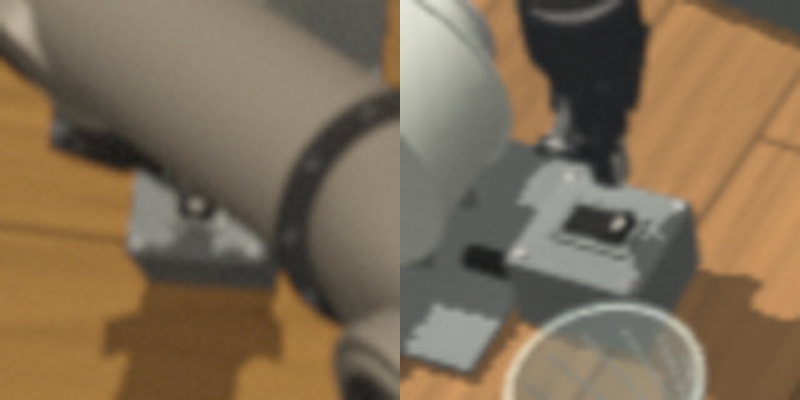

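Fan picture: the closed fingertip (tip about (605,180) in the crop) hovers above the rocker at (600,222), unobstructed. I'll descend slowly to just above it.

Request:
apply_moves --pt "0 0 0 0 0 0.008 -1" --pt "0 0 0 0 0 0.008 -1" --pt "0 0 0 0 0 0.008 -1" --pt "0 0 0 0 0 0.008 -1" --pt "0 0 0 0 0 0 -1" --pt "0 0 0 0 0 0 -1" --pt "0 0 0 0 0 0 -1" --pt "0 0 0 0 0 0 -1"

```text
clock: 4.03
tcp_pos: [0.5481, 0.3596, 0.105]
orientation: [-3.137, -0.164, -0.002]
contact_force: [-1.1, -0.6, 0.2]
grip_width: -0.0
gripper_force: 0.0
```

Request:
apply_moves --pt "0 0 0 0 0 0.006 -1" --pt "0 0 0 0 0 0.006 -1" --pt "0 0 0 0 0 0.003 -1" --pt "0 0 0 0 0 0.002 -1" --pt "0 0 0 0 0 0.002 -1" --pt "0 0 0 0 0 0.002 -1" --pt "0 0 0 0 0 0.002 -1" --pt "0 0 0 0 0 0.001 -1"

```text
clock: 4.7
tcp_pos: [0.5474, 0.3597, 0.0802]
orientation: [-3.137, -0.165, 0.001]
contact_force: [-1.1, -0.4, 2.3]
grip_width: -0.0002
gripper_force: 1.0
```

Request:
apply_moves --pt "0 0 0 0 0 0.001 -1" --pt "0 0 0 0 0 0.001 -1" --pt "0 0 0 0 0 0.0005 -1" --pt "0 0 0 0 0 0 -1" --pt "0 0 0 0 0 0 -1" --pt "0 0 0 0 0 0 -1" --pt "0 0 0 0 0 0 -1" --pt "0 0 0 0 0 0 -1"

```text
clock: 5.37
tcp_pos: [0.5477, 0.3597, 0.078]
orientation: [-3.137, -0.165, -0.0]
contact_force: [-2.0, 0.1, 3.3]
grip_width: 0.0001
gripper_force: 1.7
```

Request:
apply_moves --pt "0 0 0 0 0 0.0005 -1" --pt "0 0 0 0 0 0 -1" --pt "0 0 0 0 0 0.0005 -1" --pt "0 0 0 0 0 0 -1" --pt "0 0 0 0 0 0 -1" --pt "0 0 0 0 0 0 -1" --pt "0 0 0 0 0 0 -1" --pt "0 0 0 0 0 0 -1"

```text
clock: 6.03
tcp_pos: [0.5477, 0.3597, 0.0773]
orientation: [-3.137, -0.165, -0.0]
contact_force: [-3.7, -1.1, 5.6]
grip_width: -0.0
gripper_force: 3.4
```

Force exceeds the tipping and gasket threshold, so the rocker should be over. I'll lift, re-yaw for the pump and check the fan rocker from the cameras.

Request:
apply_moves --pt "0 0 0 0 0 -0.03 -1" --pt "0 0 0 0 0 -0.04 -1" --pt "0 0 0 0 0 -0.04 -1" --pt "0 0 0 0 0 -0.04 -1" --pt "0 0 0 0 0 -0.04 -1" --pt "0 0 0.55 0 0 -0.01 -1" --pt "0 0 0.56 0 0 0 -1" --pt "0 0 0.56 0 0 0 -1"

```text
clock: 6.7
tcp_pos: [0.5489, 0.3594, 0.2782]
orientation: [-3.138, 0.116, -0.005]
contact_force: [0.3, 0.2, -0.7]
grip_width: -0.0001
gripper_force: 0.0
```

Request:
apply_moves --pt "0 0 0 -0.0035 0.039 0 -1" --pt "0 0 0 -0.0035 0.039 0 -1" --pt "0 0 0 -0.0035 0.039 0 -1" --pt "0 0 0 -0.0035 0.039 0 -1" --pt "0 0 0 -0.0035 0.039 0 -1" --pt "0 0 0 -0.0035 0.039 0 -1" --pt "0 0 0 -0.0035 0.039 0 -1" --pt "0 0 0 -0.0035 0.039 0 -1"

```text
clock: 7.37
tcp_pos: [0.4976, 0.0477, 0.2767]
orientation: [3.139, -0.111, 0.001]
contact_force: [2.2, -0.3, -0.5]
grip_width: -0.0
gripper_force: 0.0
```

```bash
python3 - <<'E'
from bench import grab_frame, telemetry
import cv2,numpy as np
t=grab_frame("top");s=grab_frame("side")
f=lambda im,u,v:cv2.resize(im[v-20:v+20,u-20:u+20],(280,280),interpolation=cv2.INTER_CUBIC)
t0=cv2.imread("pics/top0.png");s0=cv2.imread("pics/side0.png")
cv2.imwrite("pics/fan2.png",np.vstack([np.hstack([f(t0,215,165),f(s0,240,255)]),np.hstack([f(t,215,165),f(s,240,255)])]))
o=telemetry.get_obs();print(o["tcp_pos"],o["contact_force"])
E
```

```text
[0.49743282 0.04193228 0.27635257] [ 0.47198999 -0.15633409  0.76334754]
```

View pics/fan2.png

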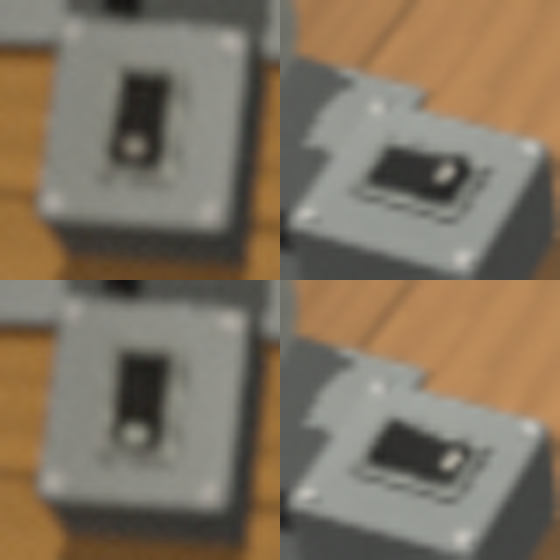

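The bottom row shows the fan rocker tipped: its far end is up and the mark is lower than in the top row. Next the pump.

Request:
apply_moves --pt "0 0 0 -0.0016 0.0166 0.02 -1" --pt "0 0 0 -0.0016 0.0166 0.02 -1" --pt "0 0 0 0 0 0.02 -1" --pt "0 0 0 0 0 0.02 -1" --pt "0 0 0 0 0 0.015 -1" --pt "0 0 0 0 0 0 -1" --pt "0 0 0 0 0 0 -1" --pt "0 0 0 0 0 0 -1"

```text
clock: 8.13
tcp_pos: [0.4933, 0.0176, 0.1826]
orientation: [-3.14, 0.11, -0.002]
contact_force: [0.6, 0.4, 0.4]
grip_width: -0.0001
gripper_force: 0.0
```

Request:
apply_moves --pt "0 0 0 -0.0007 0.0086 0 -1" --pt "0 0 0 0 0 0.007 -1" --pt "0 0 0 0 0 0.007 -1" --pt "0 0 0 0 0 0.004 -1" --pt "0 0 0 0 0 0 -1" --pt "0 0 0 0 0 0 -1" --pt "0 0 0 0 0 0 -1" --pt "0 0 0 0 0 0 -1"

```text
clock: 8.8
tcp_pos: [0.4914, 0.009, 0.164]
orientation: [-3.14, 0.11, -0.001]
contact_force: [0.6, -0.9, -0.8]
grip_width: 0.0002
gripper_force: 0.0
```

Request:
apply_moves --pt "0 0 0 0 0 0.004 -1" --pt "0 0 0 0 0 0.003 -1" --pt "0 0 0 0 0 0.002 -1" --pt "0 0 0 0 0 0.002 -1" --pt "0 0 0 0 0 0.002 -1" --pt "0 0 0 0 0 0.002 -1" --pt "0 0 0 0 0 0 -1" --pt "0 0 0 0 0 0 -1"

```text
clock: 9.47
tcp_pos: [0.4914, 0.0088, 0.1487]
orientation: [-3.14, 0.11, -0.0]
contact_force: [-0.2, 0.0, -0.6]
grip_width: -0.0002
gripper_force: 0.0
```

Request:
apply_moves --pt "0 0 0 0 0 0.0005 -1" --pt "0 0 0 0 0 0.0005 -1" --pt "0 0 0 0 0 0 -1" --pt "0 0 0 0 0 0 -1" --pt "0 0 0 0 0 0 -1" --pt "0 0 0 0 0 0 -1" --pt "0 0 0 0 0 0 -1" --pt "0 0 0 0 0 0 -1"

```text
clock: 10.13
tcp_pos: [0.4914, 0.0088, 0.1479]
orientation: [-3.14, 0.11, -0.001]
contact_force: [0.9, -0.7, 1.5]
grip_width: 0.0002
gripper_force: 0.5
```

Request:
apply_moves --pt "0 0 0 0 0 0.0005 -1" --pt "0 0 0 0 0 0 -1" --pt "0 0 0 0 0 0.0005 -1" --pt "0 0 0 0 0 0 -1" --pt "0 0 0 0 0 0 -1" --pt "0 0 0 0 0 0 -1" --pt "0 0 0 0 0 0 -1" --pt "0 0 0 0 0 0 -1"

```text
clock: 10.8
tcp_pos: [0.4915, 0.0088, 0.1473]
orientation: [3.14, -0.11, 0.001]
contact_force: [-0.9, -1.0, 6.7]
grip_width: 0.0001
gripper_force: 3.2
```

Request:
apply_moves --pt "0 0 0 0 0 -0.03 -1" --pt "0 0 0 0 0 -0.03 -1" --pt "0 0 0 0 0 -0.03 -1" --pt "0 0 0 0 0 -0.03 -1" --pt "0 0 -0.44 0 0 0 -1" --pt "0 0 -0.45 0 0 0 -1" --pt "0 0 -0.44 0 0 0 -1" --pt "0 0 0 0 0 0 -1"

```text
clock: 11.47
tcp_pos: [0.4908, 0.0088, 0.2666]
orientation: [3.14, 0.111, -0.001]
contact_force: [0.2, 0.2, -0.3]
grip_width: -0.0001
gripper_force: 0.0
```

Request:
apply_moves --pt "0 0 0 -0.001 0.039 0 -1" --pt "0 0 0 -0.001 0.039 0 -1" --pt "0 0 0 -0.001 0.039 0 -1" --pt "0 0 0 -0.001 0.039 0 -1" --pt "0 0 0 -0.001 0.039 0 -1" --pt "0 0 0 -0.001 0.039 0 -1" --pt "0 0 0 -0.001 0.039 0 -1" --pt "0 0 0 -0.001 0.039 0 -1"

```text
clock: 12.13
tcp_pos: [0.5042, -0.3047, 0.2663]
orientation: [-3.139, -0.106, 0.001]
contact_force: [0.3, 0.1, 0.2]
grip_width: 0.0001
gripper_force: 0.0
```

```bash
python3 - <<'E'
from bench import grab_frame, telemetry
import cv2,numpy as np
t=grab_frame("top");s=grab_frame("side")
f=lambda im,u,v:cv2.resize(im[v-20:v+20,u-20:u+20],(280,280),interpolation=cv2.INTER_CUBIC)
t0=cv2.imread("pics/top0.png");s0=cv2.imread("pics/side0.png")
cv2.imwrite("pics/pump2.png",np.vstack([np.hstack([f(t0,320,186),f(s0,298,187)]),np.hstack([f(t,320,186),f(s,298,187)])]))
o=telemetry.get_obs();print(o["tcp_pos"],o["contact_force"])
E
```

```text
[ 0.50249204 -0.3108426   0.26571271] [-0.61064128 -0.00487938 -0.33923928]
```

View pics/pump2.png

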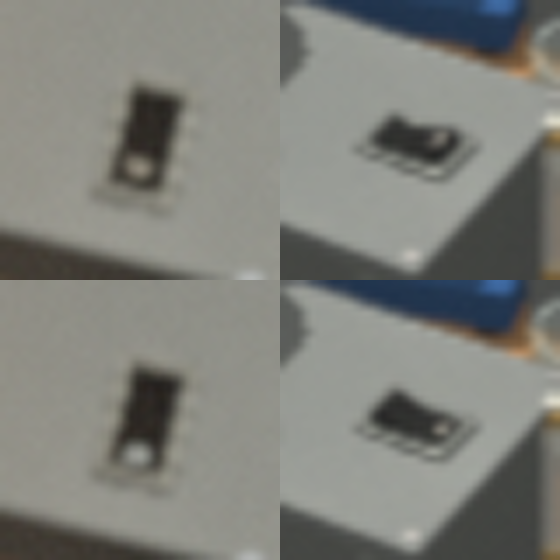

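The pump rocker is tipped (bottom row). Next the lathe; I'll shift sideways while still high, then descend.

Request:
apply_moves --pt "0 0 0 -0.0005 0.027 0 -1" --pt "0 0 0 -0.0005 0.027 0 -1" --pt "0 0 0 0 0 0.03 -1" --pt "0 0 0 0 0 0.03 -1" --pt "0 0 0 0 0 0.03 -1" --pt "0 0 0 0 0 0.02 -1" --pt "0 0 0 0 0 0 -1" --pt "0 0 0 0 0 0 -1"

```text
clock: 12.9
tcp_pos: [0.5069, -0.356, 0.1558]
orientation: [-3.138, -0.108, 0.004]
contact_force: [-0.8, -0.2, 0.1]
grip_width: 0.0001
gripper_force: 0.0
```

Request:
apply_moves --pt "0 0 0 -0.0012 0.0075 0 -1" --pt "0 0 0 0 0 0.015 -1" --pt "0 0 0 0 0 0.015 -1" --pt "0 0 0 0 0 0.01 -1" --pt "0 0 0 0 0 0.004 -1" --pt "0 0 0 0 0 0 -1" --pt "0 0 0 0 0 0 -1" --pt "0 0 0 0 0 0 -1"

```text
clock: 13.57
tcp_pos: [0.5076, -0.3649, 0.1139]
orientation: [3.139, 0.109, 0.002]
contact_force: [0.7, 0.7, -0.2]
grip_width: -0.0
gripper_force: 0.0
```

Request:
apply_moves --pt "0 0 0 -0.001 0 0.006 -1" --pt "0 0 0 0 0 0.004 -1" --pt "0 0 0 0 0 0.002 -1" --pt "0 0 0 0 0 0.002 -1" --pt "0 0 0 0 0 0.002 -1" --pt "0 0 0 0 0 0.002 -1" --pt "0 0 0 0 0 0.001 -1" --pt "0 0 0 0 0 0 -1"

```text
clock: 14.23
tcp_pos: [0.5058, -0.3646, 0.0936]
orientation: [3.14, 0.109, -0.0]
contact_force: [-0.3, 0.2, -0.1]
grip_width: 0.0
gripper_force: 0.0
```

Request:
apply_moves --pt "0 0 0 0 0 0.0005 -1" --pt "0 0 0 0 0 0 -1" --pt "0 0 0 0 0 0.0005 -1" --pt "0 0 0 0 0 0 -1" --pt "0 0 0 0 0 0 -1" --pt "0 0 0 0 0 0 -1" --pt "0 0 0 0 0 0 -1" --pt "0 0 0 0 0 0 -1"

```text
clock: 14.9
tcp_pos: [0.5061, -0.3646, 0.0929]
orientation: [3.14, 0.109, 0.001]
contact_force: [0.4, 0.4, 2.3]
grip_width: 0.0001
gripper_force: 1.2
```

Request:
apply_moves --pt "0 0 0 0 0 0.0005 -1" --pt "0 0 0 0 0 0 -1" --pt "0 0 0 0 0 0.0004 -1" --pt "0 0 0 0 0 0 -1" --pt "0 0 0 0 0 0 -1" --pt "0 0 0 0 0 0 -1" --pt "0 0 0 0 0 0 -1" --pt "0 0 0 0 0 0 -1"

```text
clock: 15.57
tcp_pos: [0.5061, -0.3646, 0.0924]
orientation: [3.139, 0.109, 0.001]
contact_force: [-0.9, 1.2, 6.0]
grip_width: -0.0002
gripper_force: 3.0
```

Request:
apply_moves --pt "0 0 0 0 0 -0.03 -1" --pt "0 0 0 0 0 -0.04 -1" --pt "0 0 0 0 0 -0.04 -1" --pt "0 0 0 0 0 -0.04 -1" --pt "0 0 0 0 0 -0.04 -1" --pt "0 0 0 -0.02 0.03 0 -1" --pt "0 0 0 -0.02 0.03 0 -1" --pt "0 0 0 -0.02 0.03 0 -1"

```text
clock: 16.23
tcp_pos: [0.4522, -0.4592, 0.2828]
orientation: [3.138, 0.112, 0.002]
contact_force: [-0.3, -1.0, 0.0]
grip_width: -0.0003
gripper_force: 0.0
```

Request:
apply_moves --pt "0 0 0 -0.02 0.03 0 -1" --pt "0 0 0 -0.02 0.03 0 -1" --pt "0 0 0 -0.02 0.03 0 -1" --pt "0 0 0 0 0.03 0 -1" --pt "0 0 0 0 0.03 0 -1" --pt "0 0 0 0 0 0 -1" --pt "0 0 0 0 0 0 -1" --pt "0 0 0 0 0 0 -1"

```text
clock: 16.9
tcp_pos: [0.4032, -0.6114, 0.2811]
orientation: [-3.138, -0.11, 0.0]
contact_force: [0.6, 0.4, 0.5]
grip_width: 0.0002
gripper_force: 0.0
```

```bash
python3 - <<'E'
from bench import grab_frame, telemetry
import cv2,numpy as np
t=grab_frame("top");s=grab_frame("side")
def crop(im,u,v): return cv2.resize(im[v-18:v+19,u-18:u+19],(259,259),interpolation=cv2.INTER_CUBIC)
row=lambda im,L:np.hstack([crop(im,*p) for p in L])
cv2.imwrite("pics/crops2.png",np.vstack([row(t,[(215,162),(320,186),(430,200)]),row(s,[(240,259),(298,187),(328,152)])]))
o=telemetry.get_obs();print(o["clock"],o["tcp_pos"],o["contact_force"])
E
```

```text
17.0 [ 0.40360852 -0.61084447  0.28188164] [-0.03679591  0.450554   -0.16444963]
```

View pics/crops2.png

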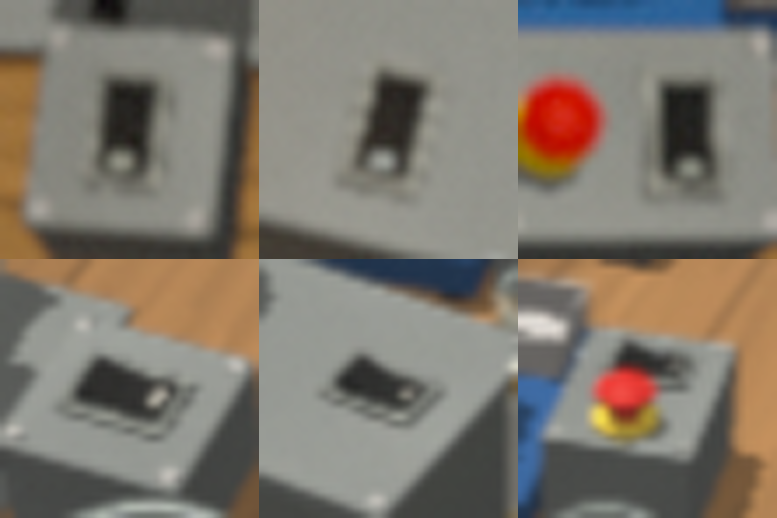

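The final crops show all three rockers tipped, with far ends raised and marks lower (lathe mark at about (690,167) in its crop). The stop button looks unchanged, so I'm handing in.

```bash
python3 -c "
from bench import order
print(order.hand_in())"
```

```text
the job is handed in; nothing more can be done
None
```

I switched on the fan, then the pump, then the lathe, and handed the job in; the final pictures show all three rockers tipped over and the stop button out, with press-force readings under 7 N, but the hand-in gave no verdict.

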